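# Sort the oddments on the stool

### The job

Sort the oddments on the stool: lay the thermometer flat and stand the pill bottle upright in the white drawer, lay the bottle opener flat and stand the steel measure upright in the orange tray, and put the cork in the glass jar. Each of them must rest on the floor of its container, not on a rim or on another thing; set them down gently (only the cork may be dropped in), and leave the blue cup and the potted plant where they are.

Things in the scene. Friction and masses are not known exactly. Their poses are not given: they have to be found in the camera images.
- tray: Orange plastic tray, the place for the bar things: 130 mm (its x axis) by 190 mm (its y axis) outside, 30 mm high, walls and floor 4 mm thick (inside 122 x 182 mm), open on top. Origin: centre of its underside, z up. It does not shift. The stool's flat top is 120 mm above the work surface (z = 0.120); the stool covers x 0.33 to 0.79, y -0.43 to 0.43 and everything listed stands on it.
- drawer: White pulled-out mini drawer, the place for the health things, lying on the stool like a tray, with a small grey bar handle standing 9 mm out from the middle of its -x side: 130 mm (its x axis) by 190 mm (its y axis) outside, 30 mm high, walls and floor 4 mm thick (inside 122 x 182 mm), open on top. Origin: centre of its underside, z up. It does not shift.
- jar: Open clear glass jar with a red rubber seal round its neck, the place for the cork: 100 mm outside diameter, 75 mm high, mouth 92 mm inside, base 5 mm thick. The glass lid hangs open down the outside on its +x side, reaching 69 mm from the jar's axis and 96 mm above its underside. Origin: centre of its underside, z up. It does not shift.
- thermometer: Digital forehead thermometer lying on its back: white body with a dark screen, blue head at +x; 135 mm long (x), 34 mm wide (y), 26 mm high, about 90 g. Origin: centre of its underside, z up. A health thing.
- pills: Amber pill bottle with white cap, standing: 36 mm diameter, 62 mm high, about 60 g. Origin: centre of its underside, z up. A health thing.
- opener: Steel bottle opener lying flat: 115 mm long (x), 12 mm thick; straight handle 20 mm wide from x = -57 to +14 mm, open loop head 34 mm wide from +14 to +57 mm; about 100 g, balancing within 10 mm of its origin. Origin: centre of its underside, z up. A bar thing.
- measure: Small straight steel spirit measure (shot cup), standing open end up: 44 mm diameter, 50 mm high, wall 3 mm, about 80 g. Origin: centre of its underside, z up. A bar thing.
- cork: Plain wine cork standing on end: 24 mm diameter, 45 mm high, about 15 g. Origin: centre of its underside, z up when standing.
- cup: Blue ceramic cup without handle, 72 mm rim diameter, 80 mm high; bystander at one end of the stool. Origin: centre of its underside.
- plant: Small plant in a terracotta pot, 70 mm diameter, about 90 mm high; bystander at the other end of the stool. Origin: centre of its underside. (A grey mini drawer unit, 138 mm high, also stands on the floor beyond the stool's +y end, centred at x 0.52, y 0.64.)

How it is judged:
At the end, for the whole second after the job is handed in: Thermometer and pills in the drawer, opener and measure in the tray: origin within 58 mm (x), 88 mm (y) of its centre and under 13 mm above its underside, z within 0.15 rad of vertical. Cork in the jar: within 47 mm of its axis, under 56 mm above its underside. All at rest (x of thermometer in the frame of drawer between -0.058 and 0.058 m and y of thermometer in the frame of drawer between -0.088 and 0.088 m and z of thermometer in the frame of drawer between -0.005 and 0.013 m and angle between each of thermometer, pills, opener, measure's own z axis and vertical below 0.15 rad and x of pills in the frame of drawer between -0.058 and 0.058 m and y of pills in the frame of drawer between -0.088 and 0.088 m and z of pills in the frame of drawer between -0.005 and 0.013 m and x of opener in the frame of tray between -0.058 and 0.058 m and y of opener in the frame of tray between -0.088 and 0.088 m and z of opener in the frame of tray between -0.005 and 0.013 m and x of measure in the frame of tray between -0.058 and 0.058 m and y of measure in the frame of tray between -0.088 and 0.088 m and z of measure in the frame of tray between -0.005 and 0.013 m and horizontal distance between cork and jar below 0.047 m and z of cork in the frame of jar between -0.005 and 0.056 m and linear speed of each of thermometer, opener, pills, measure, cork below 0.02 m/s and angular speed of each of thermometer, opener, pills, measure, cork below 0.3 rad/s); the robot touches nothing.
It fails at once if the blue cup is knocked more than 15 mm out of place or tipped (distance of cup from where it was at the start of the episode above 0.015 m or angle between cup's own z axis and vertical above 0.3 rad).
It fails at once if the potted plant is knocked more than 15 mm out of place or tipped (distance of plant from where it was at the start of the episode above 0.015 m or angle between plant's own z axis and vertical above 0.3 rad).
It fails at once if the thermometer, pill bottle, bottle opener or steel measure is dropped (falls faster than 0.7 m/s, free of the fingers) ((linear speed of thermometer above 0.7 m/s and contact force between the fingers and thermometer below 0.05 N) or (linear speed of pills above 0.7 m/s and contact force between the fingers and pills below 0.05 N) or (linear speed of opener above 0.7 m/s and contact force between the fingers and opener below 0.05 N) or (linear speed of measure above 0.7 m/s and contact force between the fingers and measure below 0.05 N)).
It also fails if it takes over 120 s, if anything falls off the work surface, if the arm or the gripper's body presses on something with over 40 N, if the wrist force passes 120 N, or if a joint passes its speed limit or range.

### The arm

A 6-joint arm with a two-finger parallel gripper is mounted at the origin on the work surface. World frame = base frame: x ahead of the robot, y to its left, z up, the work surface at z = 0. Lengths are in m, angles in rad, forces in N, time in s.
With the tool pointing down it reaches from about 0.425 to 1.125 m from the base axis. Payload 14.9 kg.
Tool frame: the origin (TCP) lies midway between the tips of the shut fingers; the grasp point (between the pads) lies 19 mm behind it; z points along the fingers, y is the direction in which the jaws open and shut (so a half turn about z gives the same grasp; the last joint's range is limited). The gripper opens to 91 mm and grips with 3 to 60 N. Pads are 32 mm wide; open, the fingers measure 118 mm over their backs; the gripper's body (76 mm by 178 mm) begins 60 mm behind the grasp point.
Start: joints at [1.282, 0.379, 1.734, -0, 1.028, -0.033], TCP at [0.177, 0.677, 0.214] pointing down, gripper open.
Joint ranges: [-2.77, 2.77], [-0.74, 2.19], [0, 2.66], [-1.06, 4.2], [0.31, 2.87], [-3.08, 3.08]. Speed limits (rad/s): [1.89, 1.89, 2.39, 3.14, 3.14, 3.14].

### API

Orientations are given as a 3x3 rotation matrix whose columns are the frame's x, y, z axes.
In Python, from station import get_state, read_camera, close_job gives the robot as it stands.
- The arm moves only by the tool step_arm, never from a script. Its argument "steps" is text: rows parted by semicolons, each of 4 numbers parted by spaces: the shift along the tool's x, y, z in cm, then the turn about the tool's z in rad. In form: dx dy dz yaw; .... A call has 1 to 10 rows; each row is the pose to reach, as a shift and turn from the pose commanded when the call began, along the tool's axes at that moment; what a row does not reach only later rows make up. A row lasts 1/10 s, in which the tool goes at most 50 mm and 8.59 degrees, less where a joint would pass 70% of its speed; a pose out of reach is approached as far as the arm can. A call with a gripper value outside its range is refused whole. "hand" is the finger opening in cm, from 0 to 9.12, set as the call begins (left out, the last holds). The fingers move at their own pace and stop on an object; the grip force is fixed at half the most. Time passes only in rows, so rows that repeat a pose let the fingers close. It gives the time, the measured TCP pose, the force and the opening at its end, in the units of the state.
- get_state(): the state, without advancing time (a new reading comes with each control period).
- read_camera(name): name is "side" or "top" or "wrist"; returns a dict with "color" (384x512x3 uint8, red, green, blue), "intrinsics" (3x3 intrinsics, pixels), "k1" (the pictures are not rectified: a ray, as slopes to the right and down, at radius r is drawn at 1 + k1 r^2 times it, then the intrinsics apply), "T" (4x4, takes a point from camera to world coordinates); the wrist camera has in their place "T_tool_cam" (4x4, takes a point from camera to tool coordinates, whose origin is the TCP and whose axes are the flange's). Camera axes: x right, y down, z forward; pixel columns grow to the right and rows downward; lengths in m; the calibration is good to about 2 mm. A picture is of the moment at which its call begins: read the wrist's pose just before it. There is no depth.
- close_job(): hands the job in, once; it reports no verdict.
The state is a dict: "time_s": time; "joints": joint angles; "qd": joint speeds; "joint_efforts": joint torques, N m; "ee_pos": TCP position; "tcp_rot": TCP orientation; "ft_force": force on the tool from outside, world axes, zero at the start; "torque": the same for the moment, N m; "opening": finger opening in m.
Only numpy, scipy, OpenCV 4.12 (cv2) and the standard library are available. Lean on these libraries where they do the work, as an engineer would, in place of code of your own. Each camera call takes 0.05 s, during which the arm holds its last target. There are 200 camera calls.

## Working session

There is one attempt and no reset: what is moved stays moved. The work goes in short steps, Python scripts to look and compute and a tool call to move; the robot and the scene stay as the last step left them, time stands still between calls to the robot, and variables do not carry over. Pictures are saved under pics/ and viewed, about 12 in all and at most 16, crops included, and the job is handed in when it is done.

Besides the shell and the picture viewer there is one more tool, called after "Request:" as a command line: name --argument value ..., lists and objects as JSON in quotes. step_arm: Moves the arm, as the interface text tells. Its arguments: {"type":"object","properties":{"steps":{"type":"string"},"hand":{"type":"number"}},"required":["steps"]}

```bash
mkdir -p pics; ls
cat > h.py <<'E'
import numpy as np, cv2
from station import get_state, read_camera
def snap(n,f):
    s=get_state(); c=read_camera(n)
    cv2.imwrite(f'pics/{f}.png',c['color'][:,:,::-1])
    if n=='wrist':
        T=np.eye(4);T[:3,:3]=s['tcp_rot'];T[:3,3]=s['ee_pos'];c['T']=T@np.array(c['T_tool_cam'])
    np.savez(f'pics/{f}.npz',K=c['intrinsics'],k1=c['k1'],T=c['T'])
    return c
def ray(f,u,v):
    c=np.load(f'pics/{f}.npz');K=c['K'];k=float(c['k1'])
    d=np.array([(u-K[0,2])/K[0,0],(v-K[1,2])/K[1,1]]);p=d.copy()
    for _ in range(30): p=d/(1+k*(p@p))
    T=c['T'];return T[:3,3],T[:3,:3]@np.array([p[0],p[1],1])
def pix(f,u,v,z):
    o,r=ray(f,u,v);return o+r*(z-o[2])/r[2]
def proj(f,P):
    c=np.load(f'pics/{f}.npz');q=np.linalg.inv(c['T'])@np.append(P,1);p=q[:2]/q[2];p=p*(1+float(c['k1'])*(p@p))
    return c['K'][:2,:2]@p+c['K'][:2,2]
E
python3 - <<'E'
from h import *
np.set_printoptions(precision=4,suppress=True)
for n in('top','side','wrist'):
    c=snap(n,n+'0');print(n,c['T'],c['intrinsics'],c['k1'])
s=get_state();print(s['tcp_rot'],s['ee_pos'],s['ft_force'],s['time_s'])
a=cv2.imread('pics/top0.png');cv2.imwrite('pics/top0b.png',cv2.resize(a,(800,600),interpolation=cv2.INTER_CUBIC))
E
```

```text
pics
top [[-0.0006 -0.9773  0.2117  0.2791]
 [-1.      0.0018  0.0055 -0.0114]
 [-0.0058 -0.2117 -0.9773  1.4046]
 [ 0.      0.      0.      1.    ]] [[447.1706   0.     260.0023]
 [  0.     447.1706 194.9761]
 [  0.       0.       1.    ]] -0.16815164048488276
side [[ 0.9339 -0.2254  0.2776  0.2986]
 [-0.3573 -0.6168  0.7013 -0.6361]
 [ 0.0132 -0.7542 -0.6566  0.7384]
 [ 0.      0.      0.      1.    ]] [[352.2379   0.     250.9523]
 [  0.     352.2379 185.0025]
 [  0.       0.       1.    ]] -0.09322890003906184
wrist [[ 0.2523  0.9342  0.2522  0.1066]
 [ 0.9677 -0.2434 -0.0662  0.6963]
 [-0.0004  0.2608 -0.9654  0.3842]
 [ 0.      0.      0.      1.    ]] [[324.9335   0.     254.5572]
 [  0.     324.9335 194.272 ]
 [  0.       0.       1.    ]] -0.07962320325127988
[[-0.9675  0.253  -0.0002]
 [ 0.253   0.9675 -0.0008]
 [ 0.     -0.0008 -1.    ]] [0.177  0.677  0.2135] [ 0.5569 -0.7548  0.4391] 0.15
```

View pics/top0b.png

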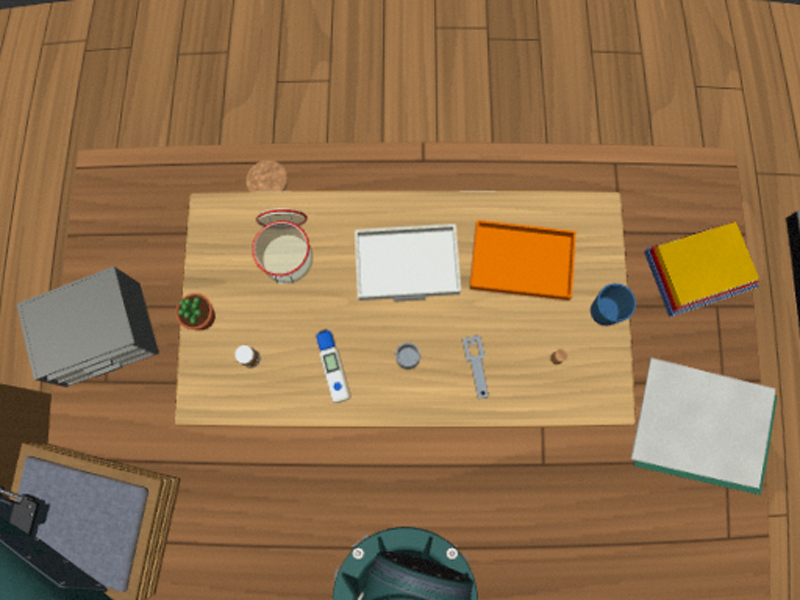

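View pics/side0.png

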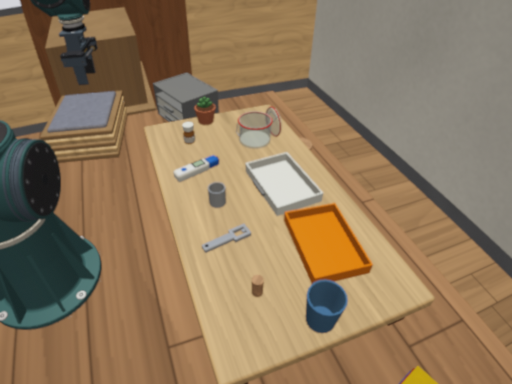

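Top view (800x600): pills cap (243,354), thermometer (325,332)–(341,402), measure (407,354), opener (473,337)–(483,398), cork (559,354), drawer centre ~(408,262), tray ~(523,260), jar mouth (282,250), plant (196,311), cup (613,304).

Run:
```python
from h import *
np.set_printoptions(precision=4,suppress=True)
P={'pills':(243,354,.182),'thA':(324.5,332,.14),'thB':(342,401,.14),'meas':(407.5,354,.17),'opHead':(473,337,.132),'opTail':(483,397,.132),'cork':(558,354,.165),
'dTL':(355,228,.15),'dTR':(458,225,.15),'dBR':(461,295,.15),'dBL':(358,299,.15),
'tTL':(475,222,.15),'tTR':(576,231,.15),'tBR':(573,298,.15),'tBL':(471,288,.15),'jL':(252,250,.195),'jR':(311,250,.195),'jT':(281,223,.195),'jB':(281,278,.195),'cup':(615,303,.2),'plant':(196,311,.18)}
for k,(u,v,z) in P.items(): print(k,pix('top0',(u+.5)*.64-.5,(v+.5)*.64-.5,z)[:2])
```

```text
pills [0.455  0.2873]
thA [0.5023 0.1469]
thB [0.3756 0.1125]
meas [ 0.4571 -0.0061]
opHead [ 0.494 -0.127]
opTail [ 0.3832 -0.1433]
cork [ 0.4567 -0.2772]
dTL [0.6998 0.0929]
dTR [ 0.7053 -0.1016]
dBR [ 0.5695 -0.1048]
dBL [0.5623 0.0851]
tTL [ 0.7113 -0.134 ]
tTR [ 0.6941 -0.3266]
tBR [ 0.5635 -0.3134]
tBL [ 0.5827 -0.1235]
jL [0.6441 0.2769]
jR [0.6433 0.1684]
jT [0.6954 0.2256]
jB [0.5911 0.2212]
cup [ 0.5429 -0.3777]
plant [0.5338 0.3791]
```

Request:
step_arm --steps "0 0 -5 0; -3 -3 -11.5 -0.1; -36.8 -30.7 -11.5 -0.255; -36.8 -30.7 -11.5 -0.255; -36.8 -30.7 -11.5 -0.255; -36.8 -30.7 -11.5 -0.255; -36.8 -30.7 -11.5 -0.255; -36.8 -30.7 -11.5 -0.255; -36.8 -30.7 -11.5 -0.255; -36.8 -30.7 -11.5 -0.255" --hand 9

```text
time_s: 1.15
ee_pos: [0.4254, 0.3279, 0.3264]
tcp_rot: [[-1.0, 0.001, 0.0], [0.001, 1.0, 0.0], [-0.0, 0.0, -1.0]]
ft_force: [0.7, 0.9, -0.5]
opening: 0.0903
```

Request:
step_arm --steps "0 0 0 0; 0 0 0 0; 0 0 0 0; 0 0 0 0"

```text
time_s: 1.55
ee_pos: [0.424, 0.3306, 0.326]
tcp_rot: [[-1.0, -0.001, -0.0], [-0.001, 1.0, -0.0], [0.0, -0.0, -1.0]]
ft_force: [-0.5, 0.3, 0.3]
opening: 0.0898
```

Run:
```python
from h import *
snap('wrist','w1')
for P in [(.455,.287,.182),(.439,.13,.146),(.457,-.006,.17)]: print(proj('w1',P))
```

```text
[210.90926489 211.96561506]
[ 77.8878131  188.15978702]
[-40.58295913 208.68570312]
```

View pics/w1.png

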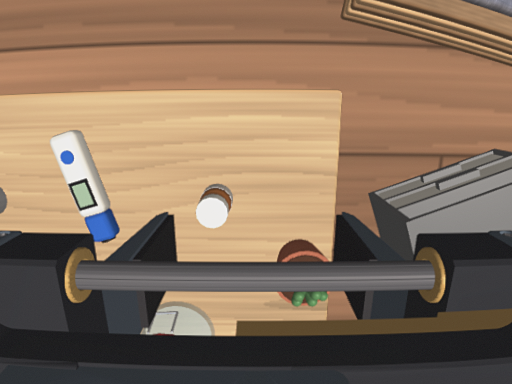

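Wrist view: pill cap at (212,211), predicted (211,212): agrees. Thermometer ends at about (67,134) and (104,238).

Run:
```python
from h import *
print(pix('w1',212.5,211,.182)); print(pix('w1',67,133,.14),pix('w1',104,238,.14))
```

```text
[0.45396034 0.28866239 0.182     ]
[0.37705329 0.12222525 0.14      ] [0.50236919 0.15030328 0.14      ]
```

Request:
step_arm --steps "-3 -4.3 4 0; -3 -4.3 4 0; -3 -4.3 9 0; -3 -4.3 14 0; -3 -4.3 17 0; -3 -4.3 17 0; -3 -4.3 18.3 0;-3 -4.3 18.3 0; -3 -4.3 18.3 0; -3 -4.3 18.3 0"

```text
time_s: 2.6
ee_pos: [0.4553, 0.2871, 0.1445]
tcp_rot: [[-1.0, 0.001, 0.002], [0.001, 1.0, 0.001], [-0.002, 0.001, -1.0]]
ft_force: [0.1, 0.9, 0.3]
opening: 0.0902
```

Request:
step_arm --steps "0 0 1.2 0; 0 0 1.2 0; 0 0 1.2 0; 0 0 1.2 0; 0 0 1.2 0"

```text
time_s: 3.1
ee_pos: [0.4548, 0.2867, 0.1314]
tcp_rot: [[-1.0, 0.001, 0.0], [0.001, 1.0, 0.0], [-0.0, 0.0, -1.0]]
ft_force: [0.3, -0.0, 0.4]
opening: 0.0903
```

Request:
step_arm --steps "0 0 0 0; 0 0 0 0; 0 0 0 0; 0 0 0 0; 0 0 0 0;0 0 0 0; 0 0 0 0; 0 0 0 0; 0 0 0 0; 0 0 0 0" --hand 2

```text
time_s: 4.1
ee_pos: [0.4547, 0.2867, 0.1312]
tcp_rot: [[-1.0, 0.001, -0.0], [0.001, 1.0, -0.0], [0.0, -0.0, -1.0]]
ft_force: [-0.4, -0.5, -0.8]
opening: 0.0351
```

Request:
step_arm --steps "0 0 -2 0; 0 0 -5 0; 0 0 -9 0; 0 0 -13 0; 0 0 -15 0; 0 0 -15 0;0 0 -15 0;0 0 -15 0"

```text
time_s: 4.9
ee_pos: [0.454, 0.2863, 0.2798]
tcp_rot: [[-1.0, 0.001, -0.002], [0.001, 1.0, -0.001], [0.002, -0.001, -1.0]]
ft_force: [0.4, -0.7, -0.5]
opening: 0.0351
```

Run:
```python
from h import *
a=cv2.imread('pics/top0.png');h=cv2.cvtColor(a,cv2.COLOR_BGR2HSV)
# rim corners: zoomed crop of drawer and tray with hypothesised rims/floors drawn
def rect(cx,cy,yaw,z,hx,hy,n=20):
    c,s=np.cos(yaw),np.sin(yaw);o=[]
    P=[(-hx,-hy),(hx,-hy),(hx,hy),(-hx,hy)]
    return [np.array([cx+c*x-s*y,cy+s*x+c*y,z]) for x,y in P]
S=4;x0,y0,x1,y1=215,130,385,205
b=cv2.resize(a[y0:y1,x0:x1],None,fx=S,fy=S,interpolation=cv2.INTER_CUBIC)
for (cx,cy,yaw) in [(.634,-.006,.03),(.638,-.224,-.089)]:
  for z in(.15,.12):
    q=np.array([proj('top0',p) for p in rect(cx,cy,yaw,z,.065,.095)])
    q=((q-[x0,y0]+.5)*S-.5).round().astype(int)
    cv2.polylines(b,[q],True,(0,255,0) if z==.15 else (255,0,255),1)
cv2.imwrite('pics/ov.png',b)
```

```text
(no output)
```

View pics/ov.png

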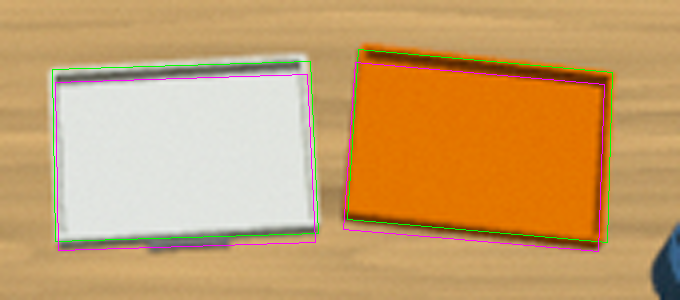

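Request:
step_arm --steps "-5 -5 0 0; -14.3 -25.3 0 0; -14.3 -25.3 0 0;-14.3 -25.3 0 0;-14.3 -25.3 0 0;-14.3 -25.3 0 0;-14.3 -25.3 0 0;-14.3 -25.3 0 0;-14.3 -25.3 0 0;-14.3 -25.3 0 0"

```text
time_s: 5.9
ee_pos: [0.5969, 0.0346, 0.2808]
tcp_rot: [[-1.0, -0.001, -0.001], [-0.001, 1.0, 0.0], [0.001, 0.0, -1.0]]
ft_force: [0.5, 0.4, 0.2]
opening: 0.035
```

Overlay on the top picture: the hypothesised rims (green) match within 2–4 mm; refined drawer (0.636,-0.005) yaw 0.045, tray (0.6395,-0.2235) yaw -0.10. Arm stands over the drawer; lower.

Request:
step_arm --steps "0 0 4 0; 0 0 8 0; 0 0 11.5 0; 0 0 13 0; 0 0 13.6 0; 0 0 14 0; 0 0 14.3 0; 0 0 14.5 0; 0 0 14.5 0; 0 0 14.5 0"

```text
time_s: 6.9
ee_pos: [0.5978, 0.0336, 0.1368]
tcp_rot: [[-1.0, 0.001, 0.001], [0.001, 1.0, 0.0], [-0.001, 0.0, -1.0]]
ft_force: [-0.0, 0.2, -0.5]
opening: 0.035
```

Request:
step_arm --steps "0 0 0.1 0; 0 0 0.1 0; 0 0 0.1 0; 0 0 0.1 0"

```text
time_s: 7.3
ee_pos: [0.5975, 0.0336, 0.1353]
tcp_rot: [[-1.0, 0.001, 0.0], [0.001, 1.0, 0.0], [-0.0, 0.0, -1.0]]
ft_force: [0.7, 0.3, -0.6]
opening: 0.0352
```

Request:
step_arm --steps "0 0 0 0; 0 0 0 0; 0 0 0 0; 0 0 0 0; 0 0 0 0" --hand 4.8

```text
time_s: 7.8
ee_pos: [0.5975, 0.0336, 0.1353]
tcp_rot: [[-1.0, 0.001, 0.0], [0.001, 1.0, 0.0], [-0.0, 0.0, -1.0]]
ft_force: [0.2, -0.1, -0.3]
opening: 0.0482
```

Request:
step_arm --steps "0 0 -1 0; 0 0 -3 0; 0 0 -7 0; 0 0 -12 0; 0 0 -15 0; 0 0 -15 0; 0 0 -15 0"

```text
time_s: 8.5
ee_pos: [0.5975, 0.0336, 0.286]
tcp_rot: [[-1.0, 0.001, 0.001], [0.001, 1.0, 0.0], [-0.001, 0.0, -1.0]]
ft_force: [-0.3, -0.3, -1.5]
opening: 0.048
```

Request:
step_arm --steps "15.8 9.9 0 -0.235; 15.8 9.9 0 -0.235; 15.8 9.9 0 -0.235; 15.8 9.9 0 -0.235; 15.8 9.9 6 -0.235; 15.8 9.9 10 -0.235; 15.8 9.9 13 -0.235; 15.8 9.9 13 -0.235; 15.8 9.9 13 -0.235" --hand 7

```text
time_s: 9.4
ee_pos: [0.4392, 0.1326, 0.1551]
tcp_rot: [[-0.973, -0.232, -0.002], [-0.232, 0.973, -0.001], [0.002, -0.0, -1.0]]
ft_force: [-0.2, 0.0, 0.2]
opening: 0.0701
```

Run:
```python
from h import *
snap('wrist','w2')
for P in [(.4395,.133,.146),(.376,.117,.14),(.502,.149,.14)]: print(proj('w2',P))
```

```text
[254.09600549 233.98640443]
[252.665224   120.90199492]
[255.65587201 319.97289523]
```

View pics/w2.png

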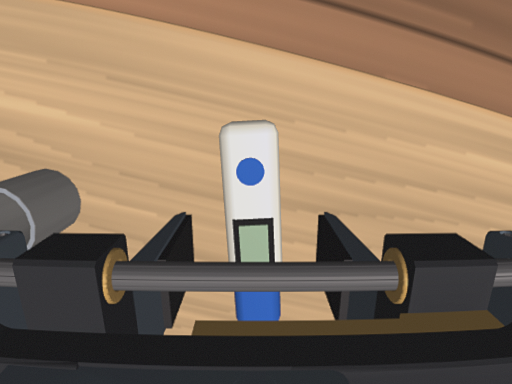

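Thermometer sits between the fingers, centred at column ~252, tail at (248,124): as predicted. Grasp.

Request:
step_arm --steps "0 0 1.5 0.03; 0 0 2.5 0.03; 0 0 2.9 0.03; 0 0 2.9 0.03; 0 0 2.9 0.03"

```text
time_s: 9.95
ee_pos: [0.4399, 0.1328, 0.1268]
tcp_rot: [[-0.979, -0.203, 0.001], [-0.203, 0.979, 0.0], [-0.001, -0.0, -1.0]]
ft_force: [-0.9, 0.3, 0.3]
opening: 0.0703
```

Request:
step_arm --steps "0 0 0 0; 0 0 0 0; 0 0 0 0; 0 0 0 0; 0 0 0 0;0 0 0 0; 0 0 0 0; 0 0 0 0" --hand 2

```text
time_s: 10.75
ee_pos: [0.4396, 0.1327, 0.1263]
tcp_rot: [[-0.979, -0.203, 0.0], [-0.203, 0.979, -0.0], [-0.0, -0.0, -1.0]]
ft_force: [-0.9, -0.7, 3.0]
opening: 0.034
```

Request:
step_arm --steps "0 0 -2 0; 0 0 -5 0; 0 0 -9 0; 0 0 -13 0; 0 0 -15 0; 0 0 -15 0;0 0 -15 0;0 0 -15 0"

```text
time_s: 11.55
ee_pos: [0.4388, 0.1325, 0.2747]
tcp_rot: [[-0.979, -0.203, -0.002], [-0.203, 0.979, -0.001], [0.002, -0.0, -1.0]]
ft_force: [0.4, 0.5, -1.3]
opening: 0.034
```

Request:
step_arm --steps "-18.5 -17.8 0 1.73; -18.5 -17.8 0 1.73; -18.5 -17.8 0 1.73; -18.5 -17.8 0 1.73; -18.5 -17.8 0 1.73; -18.5 -17.8 0 1.73; -18.5 -17.8 0 1.73; -18.5 -17.8 0 1.73; -18.5 -17.8 0 1.73; -18.5 -17.8 0 1.73"

```text
time_s: 12.55
ee_pos: [0.6561, -0.0041, 0.274]
tcp_rot: [[-0.265, 0.964, -0.003], [0.964, 0.265, 0.0], [0.001, -0.003, -1.0]]
ft_force: [0.7, 1.0, -1.2]
opening: 0.0341
```

Request:
step_arm --steps "0 0 0 0.23; 0 0 0 0.23; 0 0 0 0.23; 0 0 0 0.23"

```text
time_s: 12.95
ee_pos: [0.6564, -0.0041, 0.2749]
tcp_rot: [[-0.048, 0.999, -0.002], [0.999, 0.048, 0.0], [0.0, -0.002, -1.0]]
ft_force: [-0.3, 0.2, -1.4]
opening: 0.0337
```

Request:
step_arm --steps "0 0 4 0; 0 0 8 0; 0 0 11.5 0; 0 0 13 0; 0 0 13.6 0; 0 0 14 0; 0 0 14.3 0; 0 0 14.4 0; 0 0 14.4 0; 0 0 14.4 0"

```text
time_s: 13.95
ee_pos: [0.6571, -0.0041, 0.1329]
tcp_rot: [[-0.045, 0.999, 0.001], [0.999, 0.045, -0.0], [-0.0, 0.001, -1.0]]
ft_force: [0.4, -0.3, -0.9]
opening: 0.0339
```

Request:
step_arm --steps "0 0 0.1 0; 0 0 0.2 0; 0 0 0.2 0; 0 0 0.2 0"

```text
time_s: 14.35
ee_pos: [0.6569, -0.0041, 0.1303]
tcp_rot: [[-0.045, 0.999, 0.0], [0.999, 0.045, -0.0], [-0.0, 0.0, -1.0]]
ft_force: [-0.6, -0.1, -0.9]
opening: 0.0341
```

Request:
step_arm --steps "0 0 0 0; 0 0 0 0; 0 0 0 0; 0 0 0 0; 0 0 0 0" --hand 4.2

```text
time_s: 14.85
ee_pos: [0.6568, -0.0041, 0.1302]
tcp_rot: [[-0.045, 0.999, -0.0], [0.999, 0.045, -0.0], [-0.0, -0.0, -1.0]]
ft_force: [0.8, -0.1, 0.0]
opening: 0.0422
```

Request:
step_arm --steps "0 0 -1 0; 0 0 -3 0; 0 0 -7 0; 0 0 -12 0; 0 0 -15 0; 0 0 -15 0; 0 0 -15 0"

```text
time_s: 15.55
ee_pos: [0.6569, -0.0041, 0.2813]
tcp_rot: [[-0.045, 0.999, 0.002], [0.999, 0.045, -0.0], [-0.0, 0.002, -1.0]]
ft_force: [-1.0, 0.4, 0.0]
opening: 0.0417
```

Request:
step_arm --steps "-12.2 -23 0 1.47; -12.2 -23 0 1.47; -12.2 -23 0 1.47; -12.2 -23 0 1.47; -12.2 -23 0 1.47; -12.2 -23 0 1.47; -12.2 -23 0 1.47; -12.2 -23 5 1.47; -12.2 -23 10 1.47; -12.2 -23 13 1.47" --hand 5

```text
time_s: 16.55
ee_pos: [0.4301, -0.1355, 0.1464]
tcp_rot: [[0.99, 0.139, -0.004], [0.139, -0.99, 0.002], [-0.004, -0.002, -1.0]]
ft_force: [-0.2, -0.6, -0.8]
opening: 0.0498
```

Request:
step_arm --steps "0 0 0 0; 0 0 0 0"

```text
time_s: 16.75
ee_pos: [0.4322, -0.1362, 0.1502]
tcp_rot: [[0.989, 0.149, -0.002], [0.149, -0.989, 0.001], [-0.002, -0.001, -1.0]]
ft_force: [0.6, -0.3, 1.3]
opening: 0.0501
```

Run:
```python
from h import *
s=get_state();print(s['tcp_rot'],s['ee_pos'],s['joints'])
snap('wrist','w3')
for P in [(.4327,-.136,.132),(.494,-.127,.132),(.3832,-.1433,.132)]: print(proj('w3',P))
```

```text
[[ 9.88847839e-01  1.48918438e-01 -1.80260405e-03]
 [ 1.48919791e-01 -9.88849071e-01  6.40481468e-04]
 [-1.68712384e-03 -9.01782134e-04 -9.99998170e-01]] [ 0.43219647 -0.13617728  0.15024946] [-3.56659381e-01  8.35284842e-02  2.25197391e+00 -4.03877726e-05
  8.08003048e-01  1.06468963e+00]
[255.32048345 229.50752333]
[255.86188087 128.21720403]
[254.98627716 299.39863344]
```

View pics/w3.png

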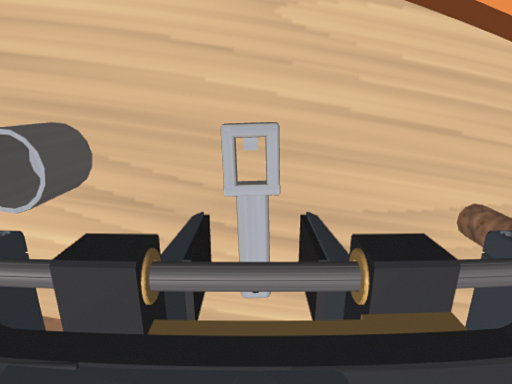

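Opener is centred between the fingers (handle at column ~254, head end at row 124, neck at row 192). Grasp.

Request:
step_arm --steps "0 0 1.5 0; 0 0 2.4 0; 0 0 2.75 0; 0 0 2.75 0; 0 0 2.75 0; 0 0 2.75 0"

```text
time_s: 17.4
ee_pos: [0.4328, -0.1364, 0.1233]
tcp_rot: [[0.989, 0.146, 0.001], [0.146, -0.989, -0.0], [0.001, 0.0, -1.0]]
ft_force: [-0.4, -0.0, -0.3]
opening: 0.0501
```

Request:
step_arm --steps "0 0 0 0; 0 0 0 0; 0 0 0 0; 0 0 0 0; 0 0 0 0;0 0 0 0; 0 0 0 0; 0 0 0 0" --hand 0.8

```text
time_s: 18.2
ee_pos: [0.4325, -0.1363, 0.1227]
tcp_rot: [[0.989, 0.145, -0.0], [0.145, -0.989, 0.0], [-0.0, -0.0, -1.0]]
ft_force: [-1.4, 0.6, 1.5]
opening: 0.0194
```

Request:
step_arm --steps "0 0 -2 0; 0 0 -5 0; 0 0 -9 0; 0 0 -13 0; 0 0 -15 0; 0 0 -15 0;0 0 -15 0;0 0 -15 0"

```text
time_s: 19.0
ee_pos: [0.4318, -0.136, 0.2712]
tcp_rot: [[0.989, 0.145, -0.002], [0.145, -0.989, 0.001], [-0.002, -0.001, -1.0]]
ft_force: [0.8, -0.5, -0.5]
opening: 0.0196
```

Request:
step_arm --steps "21.5 13 0 -1.325; 21.5 13 0 -1.325; 21.5 13 0 -1.325; 21.5 13 0 -1.325; 21.5 13 0 -1.325; 21.5 13 0 -1.325; 21.5 13 0 -1.325; 21.5 13 0 -1.325; 21.5 13 0 -1.325; 21.5 13 0 -1.325"

```text
time_s: 20.0
ee_pos: [0.6636, -0.2335, 0.2706]
tcp_rot: [[0.098, 0.995, -0.003], [0.995, -0.098, 0.001], [0.001, -0.003, -1.0]]
ft_force: [0.7, -0.2, -0.9]
opening: 0.0196
```

Request:
step_arm --steps "0 0 2 0; 0 0 6 0; 0 0 9 0; 0 0 9 0; 0 0 9 0; 0 0 9 0"

```text
time_s: 20.6
ee_pos: [0.665, -0.234, 0.1845]
tcp_rot: [[0.101, 0.995, 0.002], [0.995, -0.101, -0.001], [-0.001, 0.002, -1.0]]
ft_force: [0.2, -0.4, 0.0]
opening: 0.0196
```

Run:
```python
from h import *
s=get_state();print(s['tcp_rot'],s['ee_pos'])
snap('wrist','w4')
```

```text
[[ 1.01129474e-01  9.94871455e-01  1.90179808e-03]
 [ 9.94873122e-01 -1.01128220e-01 -7.44742742e-04]
 [-5.48597841e-04  1.96736323e-03 -9.99997914e-01]] [ 0.66502892 -0.2340279   0.18450366]
```

View pics/w4.png

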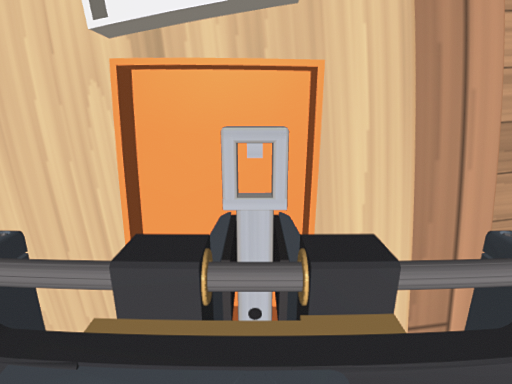

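Opener is parallel to the tray, head (221–288) clear of the tray's right wall (308–322). Lower.

Request:
step_arm --steps "0 0 2 0; 0 0 4 0; 0 0 4.8 0; 0 0 5.2 0; 0 0 5.4 0; 0 0 5.5 0; 0 0 5.5 0; 0 0 5.5 0"

```text
time_s: 21.45
ee_pos: [0.6644, -0.2338, 0.1283]
tcp_rot: [[0.1, 0.995, 0.001], [0.995, -0.1, -0.0], [-0.0, 0.001, -1.0]]
ft_force: [0.7, 0.6, -1.4]
opening: 0.0196
```

Request:
step_arm --steps "0 0 0.1 0; 0 0 0.15 0; 0 0 0.15 0; 0 0 0.15 0"

```text
time_s: 21.85
ee_pos: [0.6643, -0.2338, 0.1268]
tcp_rot: [[0.1, 0.995, 0.0], [0.995, -0.1, -0.0], [-0.0, 0.0, -1.0]]
ft_force: [-2.0, 0.7, 5.1]
opening: 0.0193
```

Request:
step_arm --steps "0 0 0 0; 0 0 0 0; 0 0 0 0; 0 0 0 0; 0 0 0 0" --hand 2.9

```text
time_s: 22.35
ee_pos: [0.6641, -0.2337, 0.1262]
tcp_rot: [[0.1, 0.995, -0.0], [0.995, -0.1, 0.0], [0.0, -0.0, -1.0]]
ft_force: [0.2, 0.5, -0.4]
opening: 0.0289
```

Request:
step_arm --steps "0 0 -1 0; 0 0 -3 0; 0 0 -7 0; 0 0 -12 0; 0 0 -15 0; 0 0 -15 0; 0 0 -15 0"

```text
time_s: 23.05
ee_pos: [0.6643, -0.2337, 0.2773]
tcp_rot: [[0.1, 0.995, 0.001], [0.995, -0.1, -0.001], [-0.0, 0.002, -1.0]]
ft_force: [0.2, 0.3, -0.7]
opening: 0.029
```

Request:
step_arm --steps "20.6 -22.9 0 1.47; 20.6 -22.9 0 1.47; 20.6 -22.9 0 1.47; 20.6 -22.9 0 1.47; 20.6 -22.9 0 1.47; 20.6 -22.9 0 1.47; 20.6 -22.9 0 1.47; 20.6 -22.9 0 1.47; 20.6 -22.9 3 1.47; 20.6 -22.9 7 1.47" --hand 8

```text
time_s: 24.05
ee_pos: [0.4573, -0.0057, 0.206]
tcp_rot: [[1.0, -0.005, 0.002], [-0.005, -1.0, -0.0], [0.002, 0.0, -1.0]]
ft_force: [1.1, -1.7, -1.5]
opening: 0.0803
```

Request:
step_arm --steps "0 0 0 0; 0 0 0 0; 0 0 0 0"

```text
time_s: 24.35
ee_pos: [0.4576, -0.0059, 0.2076]
tcp_rot: [[1.0, 0.004, 0.001], [0.004, -1.0, -0.0], [0.001, 0.0, -1.0]]
ft_force: [0.4, 0.9, -0.2]
opening: 0.0801
```

Run:
```python
from h import *
s=get_state();print(s['tcp_rot'],s['ee_pos'],s['joints'])
snap('wrist','w5')
for P in [(.457,-.006,.17),(.479,-.006,.17)]: print(proj('w5',P))
```

```text
[[ 9.99992790e-01  3.60105921e-03  1.20550975e-03]
 [ 3.60114278e-03 -9.99993514e-01 -6.71626227e-05]
 [ 1.20526008e-03  7.15033511e-05 -9.99999271e-01]] [ 0.45757879 -0.00590588  0.20762782] [-6.38498727e-02 -7.48601357e-03  2.21533139e+00  1.23187015e-05
  9.32539943e-01  1.50333801e+00]
[255.69858406 220.56394285]
[255.87276997 189.20482895]
```

View pics/w5.png

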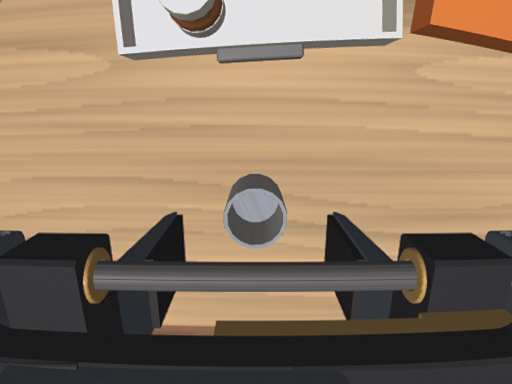

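Measure's rim is centred at (255,218), predicted (256,221). The pill bottle stands in the drawer at the upper left. Grasp.

Request:
step_arm --steps "0.15 0 3 0; 0.15 0 6 0; 0.15 0 7.5 0; 0.15 0 7.9 0; 0.15 0 7.9 0; 0.15 0 7.9 0"

```text
time_s: 25.0
ee_pos: [0.4593, -0.0059, 0.1286]
tcp_rot: [[1.0, 0.001, 0.002], [0.001, -1.0, -0.0], [0.002, 0.0, -1.0]]
ft_force: [0.9, 0.1, 1.0]
opening: 0.0799
```

Request:
step_arm --steps "0 0 0 0; 0 0 0 0; 0 0 0 0; 0 0 0 0; 0 0 0 0;0 0 0 0; 0 0 0 0; 0 0 0 0" --hand 3

```text
time_s: 25.8
ee_pos: [0.4584, -0.0059, 0.1273]
tcp_rot: [[1.0, 0.001, -0.0], [0.001, -1.0, -0.0], [-0.0, 0.0, -1.0]]
ft_force: [-1.4, -0.5, 3.9]
opening: 0.0427
```

Request:
step_arm --steps "0 0 -2 0; 0 0 -5 0; 0 0 -9 0; 0 0 -13 0; 0 0 -15 0; 0 0 -15 0;0 0 -15 0;0 0 -15 0"

```text
time_s: 26.6
ee_pos: [0.4575, -0.0058, 0.2757]
tcp_rot: [[1.0, 0.001, -0.002], [0.001, -1.0, 0.0], [-0.002, -0.0, -1.0]]
ft_force: [-0.4, -0.4, -2.1]
opening: 0.0429
```

Request:
step_arm --steps "14.9 21.4 0 0.1; 14.9 21.4 0 0.1; 14.9 21.4 0 0.1; 14.9 21.4 0 0.1; 14.9 21.4 0 0.1; 14.9 21.4 0 0.1; 14.9 21.4 0 0.1; 14.9 21.4 0 0.1; 14.9 21.4 0 0.1; 14.9 21.4 0 0.1"

```text
time_s: 27.6
ee_pos: [0.6071, -0.2187, 0.2773]
tcp_rot: [[0.995, -0.098, -0.0], [-0.098, -0.995, 0.0], [-0.0, -0.0, -1.0]]
ft_force: [-0.0, -0.0, -1.0]
opening: 0.0431
```

Request:
step_arm --steps "0 0 4 0; 0 0 8 0; 0 0 11 0; 0 0 13 0; 0 0 13.8 0; 0 0 14.2 0; 0 0 14.2 0; 0 0 14.2 0"

```text
time_s: 28.4
ee_pos: [0.6081, -0.2199, 0.1365]
tcp_rot: [[0.995, -0.099, 0.002], [-0.099, -0.995, -0.001], [0.002, 0.0, -1.0]]
ft_force: [0.4, 0.4, -0.1]
opening: 0.0429
```

Request:
step_arm --steps "0 0 0.2 0; 0 0 0.3 0; 0 0 0.4 0; 0 0 0.4 0; 0 0 0.4 0"

```text
time_s: 28.9
ee_pos: [0.6076, -0.2198, 0.1314]
tcp_rot: [[0.995, -0.099, 0.0], [-0.099, -0.995, -0.0], [0.0, 0.0, -1.0]]
ft_force: [0.2, 0.4, -0.5]
opening: 0.0433
```

Request:
step_arm --steps "0 0 0 0; 0 0 0 0; 0 0 0 0; 0 0 0 0; 0 0 0 0" --hand 5.6

```text
time_s: 29.4
ee_pos: [0.6075, -0.2197, 0.1312]
tcp_rot: [[0.995, -0.099, -0.0], [-0.099, -0.995, 0.0], [-0.0, -0.0, -1.0]]
ft_force: [0.3, 0.2, -0.6]
opening: 0.0558
```

Request:
step_arm --steps "0 0 -1 0; 0 0 -3 0; 0 0 -7 0; 0 0 -12 0; 0 0 -15 0; 0 0 -15 0; 0 0 -15 0"

```text
time_s: 30.1
ee_pos: [0.6077, -0.2198, 0.2823]
tcp_rot: [[0.995, -0.099, 0.001], [-0.099, -0.995, -0.001], [0.002, 0.0, -1.0]]
ft_force: [-0.8, -0.0, -0.9]
opening: 0.0561
```

Request:
step_arm --steps "-14.5 7.2 0 -0.1; -14.5 7.2 0 -0.1; -14.5 7.2 0 -0.1; -14.5 7.2 0 -0.1; -14.5 7.2 3 -0.1; -14.5 7.2 7 -0.1; -14.5 7.2 8 -0.1; -14.5 7.2 8 -0.1; -14.5 7.2 8 -0.1" --hand 6

```text
time_s: 31.0
ee_pos: [0.4568, -0.2772, 0.2022]
tcp_rot: [[1.0, 0.001, 0.0], [0.001, -1.0, -0.0], [0.0, 0.0, -1.0]]
ft_force: [0.6, -1.0, 1.0]
opening: 0.0598
```

Run:
```python
from h import *
s=get_state();print(s['tcp_rot'],s['ee_pos'])
snap('wrist','w6')
for P in [(.4567,-.2772,.165)]: print(proj('w6',P))
```

```text
[[ 9.99999310e-01  1.11526842e-03  3.67689913e-04]
 [ 1.11535569e-03 -9.99999350e-01 -2.37214224e-04]
 [ 3.67425116e-04  2.37624165e-04 -9.99999904e-01]] [ 0.45678509 -0.27719128  0.20217019]
[255.57205833 220.05877274]
```

View pics/w6.png

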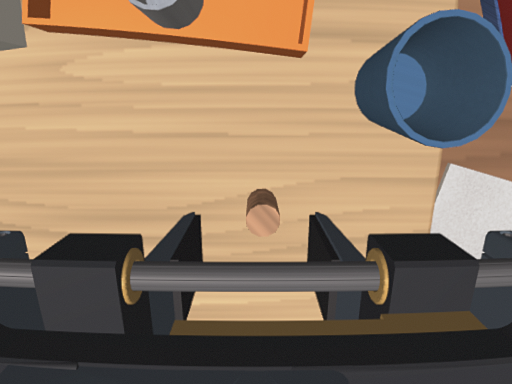

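Cork top at (263,219), about 5 mm toward the cup from prediction; correct that and grasp.

Request:
step_arm --steps "0 0.5 2 0; 0 0.5 5 0; 0 0.5 6.2 0; 0 0.5 6.4 0; 0 0.5 6.4 0; 0 0.5 6.4 0"

```text
time_s: 31.65
ee_pos: [0.4569, -0.2824, 0.1386]
tcp_rot: [[1.0, 0.001, 0.002], [0.001, -1.0, -0.001], [0.002, 0.001, -1.0]]
ft_force: [-0.2, 0.2, 0.4]
opening: 0.06
```

Request:
step_arm --steps "0 0 0 0; 0 0 0 0; 0 0 0 0; 0 0 0 0; 0 0 0 0;0 0 0 0; 0 0 0 0; 0 0 0 0" --hand 1.2

```text
time_s: 32.45
ee_pos: [0.4561, -0.282, 0.1373]
tcp_rot: [[1.0, 0.001, 0.0], [0.001, -1.0, -0.0], [0.0, 0.0, -1.0]]
ft_force: [0.1, 0.0, 1.7]
opening: 0.0222
```

Request:
step_arm --steps "0 0 -2 0; 0 0 -5 0; 0 0 -9 0; 0 0 -13 0; 0 0 -16 0; 0 0 -16 0;0 0 -16 0;0 0 -16 0"

```text
time_s: 33.25
ee_pos: [0.4556, -0.2816, 0.2959]
tcp_rot: [[1.0, 0.001, -0.002], [0.001, -1.0, 0.001], [-0.002, -0.001, -1.0]]
ft_force: [-0.0, -0.6, 0.0]
opening: 0.0225
```

Request:
step_arm --steps "18.5 -50.4 0 0; 18.5 -50.4 0 0; 18.5 -50.4 0 0; 18.5 -50.4 0 0; 18.5 -50.4 0 0; 18.5 -50.4 0 0; 18.5 -50.4 0 0; 18.5 -50.4 0 0; 18.5 -50.4 0 0; 18.5 -50.4 0 0"

```text
time_s: 34.25
ee_pos: [0.6278, 0.1896, 0.2954]
tcp_rot: [[1.0, 0.001, -0.002], [0.001, -1.0, -0.001], [-0.002, 0.001, -1.0]]
ft_force: [0.9, -1.7, 0.1]
opening: 0.0222
```

Request:
step_arm --steps "0 0 0 0; 0 0 0 0; 0 0 0 0"

```text
time_s: 34.55
ee_pos: [0.6274, 0.1867, 0.296]
tcp_rot: [[1.0, 0.0, -0.002], [0.0, -1.0, -0.001], [-0.002, 0.001, -1.0]]
ft_force: [-0.3, -0.2, 0.4]
opening: 0.0224
```

Remaining shift 12 mm x, 35 mm y; then a look before lowering.

Request:
step_arm --steps "1.3 -3.5 0 0; 1.3 -3.5 0 0; 1.3 -3.5 4 0; 1.3 -3.5 5 0; 1.3 -3.5 5 0; 1.3 -3.5 5 0"

```text
time_s: 35.15
ee_pos: [0.6413, 0.2219, 0.2482]
tcp_rot: [[1.0, -0.0, 0.0], [-0.0, -1.0, 0.0], [0.0, -0.0, -1.0]]
ft_force: [0.5, 0.6, 0.3]
opening: 0.0222
```

Run:
```python
from h import *
s=get_state();print(s['tcp_rot'],s['ee_pos'])
snap('wrist','w7')
c=cv2.imread('pics/w7.png')
q=np.array([proj('w7',(.643+.048*np.cos(a),.222+.048*np.sin(a),.195)) for a in np.linspace(0,6.28,40)]).round().astype(int)
cv2.polylines(c,[q],True,(0,255,0),1);cv2.imwrite('pics/w7b.png',c)
```

```text
[[ 9.99999924e-01 -2.40828386e-05  3.88725951e-04]
 [-2.41196253e-05 -9.99999995e-01  9.46295386e-05]
 [ 3.88723671e-04 -9.46389074e-05 -9.99999920e-01]] [0.64127765 0.22187194 0.24823181]
```

View pics/w7b.png

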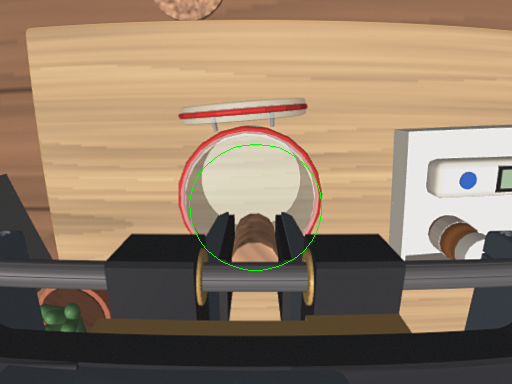

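Jar's red ring spans (178–323, top 127), offset up-left of my circle by several mm; fit it from both views.

Run:
```python
from h import *
from scipy.optimize import least_squares
pts={}
for f,(x0,y0,x1,y1) in {'top0':(155,135,205,185),'w7':(170,122,330,225)}.items():
    h=cv2.cvtColor(cv2.imread(f'pics/{f}.png'),cv2.COLOR_BGR2HSV)
    m=((h[...,0]<6)|(h[...,0]>172))&(h[...,1]>130)&(h[...,2]>90)
    v,u=np.nonzero(m);k=(u>=x0)&(u<x1)&(v>=y0)&(v<y1);pts[f]=np.c_[u[k],v[k]];print(f,k.sum(),u[k].min(),u[k].max(),v[k].min(),v[k].max())
for z in(.18,.185,.19,.195):
  for f,p in pts.items():
    w=np.array([pix(f,*q,z)[:2] for q in p])
    r=least_squares(lambda s:np.hypot(w[:,0]-s[0],w[:,1]-s[1])-s[2],[.643,.222,.05],loss='soft_l1',f_scale=.002)
    print(z,f,r.x.round(4),np.median(abs(r.fun)).round(4))
```

```text
top0 115 162 197 135 176
w7 929 179 321 126 224
0.18 top0 [0.6554 0.2289 0.0532] 0.0021
0.18 w7 [0.6467 0.2267 0.0538] 0.0006
0.185 top0 [0.6539 0.2279 0.0529] 0.0021
0.185 w7 [0.6482 0.2266 0.0527] 0.0006
0.19 top0 [0.6523 0.2269 0.0527] 0.0021
0.19 w7 [0.6496 0.2265 0.0515] 0.0006
0.195 top0 [0.6508 0.2259 0.0525] 0.0021
0.195 w7 [0.651  0.2264 0.0504] 0.0006
```

Both views agree on (0.650, 0.2265). Correct and lower.

Request:
step_arm --steps "0.8 -0.45 0 0; 0.8 -0.45 2 0; 0.8 -0.45 5 0; 0.8 -0.45 8 0; 0.8 -0.45 9.5 0; 0.8 -0.45 9.7 0; 0.8 -0.45 9.7 0; 0.8 -0.45 9.7 0"

```text
time_s: 36.0
ee_pos: [0.65, 0.2273, 0.152]
tcp_rot: [[1.0, 0.001, 0.002], [0.001, -1.0, 0.001], [0.002, -0.001, -1.0]]
ft_force: [-1.0, 0.2, 0.9]
opening: 0.0219
```

Request:
step_arm --steps "0 0 0 0; 0 0 0 0; 0 0 0 0; 0 0 0 0; 0 0 0 0; 0 0 0 0" --hand 4

```text
time_s: 36.6
ee_pos: [0.649, 0.227, 0.1503]
tcp_rot: [[1.0, 0.001, 0.0], [0.001, -1.0, -0.0], [0.0, 0.0, -1.0]]
ft_force: [0.3, -0.1, -0.1]
opening: 0.0396
```

Request:
step_arm --steps "0 0 -2 0; 0 0 -5 0; 0 0 -9 0; 0 0 -13 0; 0 0 -17 0; 0 0 -17 0; 0 0 -17 0"

```text
time_s: 37.3
ee_pos: [0.6492, 0.2271, 0.321]
tcp_rot: [[1.0, 0.001, 0.001], [0.001, -1.0, 0.0], [0.001, -0.0, -1.0]]
ft_force: [-0.2, -0.3, -0.5]
opening: 0.0403
```

Request:
step_arm --steps "-20 0 0 0; -20 0 0 0; -20 0 0 0; -20 0 0 0; -20 -10 0 0; -20 -18 0 0; -20 -18 0 0; -20 -18 0 0; -20 -18 0 0; -20 -18 0 0"

```text
time_s: 38.3
ee_pos: [0.4481, 0.4066, 0.3184]
tcp_rot: [[1.0, 0.002, -0.002], [0.002, -1.0, -0.002], [-0.002, 0.002, -1.0]]
ft_force: [-0.0, -0.4, 0.7]
opening: 0.0397
```

Run:
```python
from h import *
snap('top','top1');snap('side','side1')
a=cv2.imread('pics/top1.png')[120:260,100:420];cv2.imwrite('pics/top1b.png',cv2.resize(a,None,fx=2.5,fy=2.5,interpolation=cv2.INTER_CUBIC))
a=cv2.imread('pics/side1.png')[70:340,130:400];cv2.imwrite('pics/side1b.png',cv2.resize(a,None,fx=2.2,fy=2.2,interpolation=cv2.INTER_CUBIC))
```

```text
(no output)
```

View pics/top1b.png

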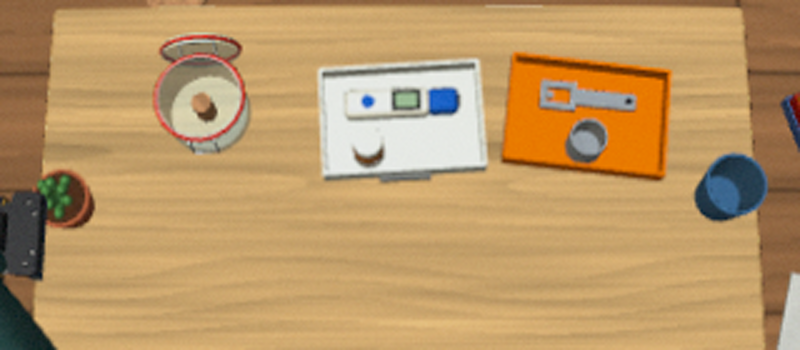

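View pics/side1b.png

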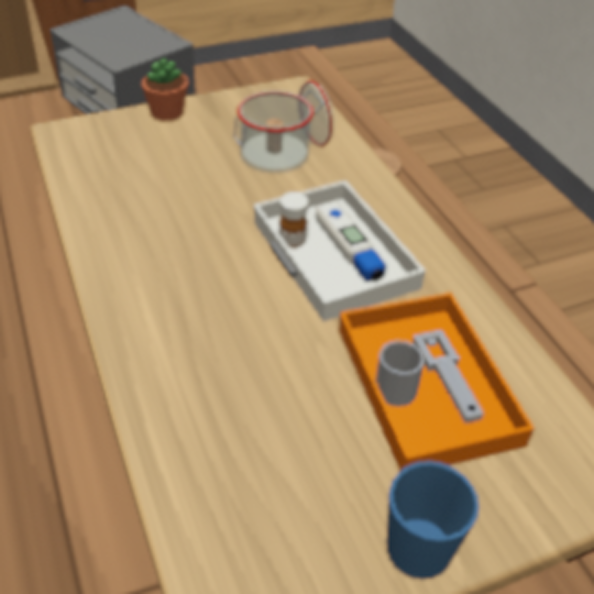

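Both views show everything in its place. The thermometer (345–460, 102) lies flat and the pills (368,148) stand in the drawer. The opener (540–636, 97) lies flat and the measure (587,138) stands in the tray. The cork (203,105) is in the jar. Cup and plant look unmoved, and the arm is clear.

```bash
python3 -c "
from station import *
s=get_state();print(s['time_s'],s['qd'],s['ft_force']);print(close_job())"
```

```text
38.4 [-0.00898419 -0.0088334  -0.00196482  0.00145213 -0.00046451  0.00210754] [ 0.04300205  0.2026298  -0.04708747]
the job is handed in; nothing more can be done
None
```

All five things are sorted and the job is handed in at 38.4 s of the 120 s; `close_job` gives no verdict.

- **White drawer:** the thermometer lies flat and the pill bottle stands upright.
- **Orange tray:** the bottle opener lies flat and the steel measure stands upright.
- **Glass jar:** the cork was released low inside and stands on the floor.

**Last checks:** the final top and side pictures show each thing clear of the rims and of its neighbours. The cup and plant look unmoved by eye; I did not measure them again. The arm was 0.32 m up, practically still and under almost no force.

**Disagreements:**
- My first jar centre was about 8 mm off the wrist picture. I refitted it from both views to (0.650, 0.2265) before lowering the cork.
- The cork was about 5 mm from its first measurement, and I corrected that before the grasp.
- The first drawer and tray poses were 2–4 mm off in an overlay and were refined before placing.

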